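# Proof-load a bonded-eye sample on the bench pull gauge and hold it at the mark

### The arm

A 6-joint arm with a two-finger parallel gripper is mounted at the origin on a cart in front of the work surface, level with it; the furniture and walls round the work are solid. World frame = base frame: x ahead of the robot, y to its left, z up, the work surface at z = 0. Lengths are in m, angles in rad, forces in N, time in s.
With the tool pointing down it reaches from about 0.25 to 0.725 m from the base axis. Payload 4 kg.
Tool frame: the origin (TCP) lies midway between the tips of the shut fingers; the grasp point (between the pads) lies 19 mm behind it; z points along the fingers, y is the line along which they close (so a half turn about z gives the same grasp; the last joint's range is limited). The gripper opens to 85 mm and grips with 20 to 120 N. Pads are 22 mm wide; open, the fingers measure 114 mm over their backs; the gripper's body (76 mm by 85 mm) begins 54 mm behind the grasp point. The pads swing forward as they close: fully open they stand 13 mm farther back than shut.
Start: joints at [-1.345, 0.241, 0.005, 1.335, 0, 1.571], TCP at [0.112, -0.487, 0.231] pointing down, gripper open.
Joint ranges: [-2.72, 2.72], [-1.05, 1.87], [-1.09, 1.28], [-1.99, 2.15], [-1.42, 1.44], [-3.14, 3.14]. Speed limits (rad/s): [2.79, 2.79, 3.14, 3.14, 3.14, 3.14].

### API

Orientations are given as a unit quaternion [x, y, z, w].
In Python, from workcell import bot gives the robot as it stands. The module is installed in compiled form; this text tells all that it offers.
- The arm moves only by the tool drive_tool, never from a script. Its arguments are lists of equal length, an entry for each row: "slide": the shift along the tool's x, y, z scaled (see below), a list of three; "rotation": the turn, a rotation vector about the tool's x, y, z scaled (see below), a list of three. A call has exactly 8 rows; each row is the pose to reach, as a shift and turn from the pose commanded when the call began, along the tool's axes at that moment; what a row does not reach only later rows make up. The controller multiplies each number of a shift by 250 mm and each number of a turn by 0.5 rad. A row lasts 1/8 s, in which the tool goes at most 62.5 mm and 10.7 degrees, less where a joint would pass 70% of its speed; a pose out of reach is approached as far as the arm can. A call with a number of a shift or a turn outside -1 to 1 is refused whole. A call with a gripper value outside its range is refused whole. "gripper" is the opening, from 0 (shut) to 1 (fully open), set as the call begins (left out, the last holds). The fingers move at their own pace and stop on an object; the grip force is fixed at half the most. Time passes only in rows, so rows that repeat a pose let the fingers close, or fill a call up. It gives the time, the measured TCP pose, the force, the opening and the grip force at its end, in the units of the state.
- bot.get_obs(): the state, without advancing time (a new reading comes with each control period).
- bot.camera(name): name is "side" or "top" or "wrist"; returns a dict with "image" (384x512x3 uint8, red, green, blue), "z_map" (384x512 float32, m along the optical axis (not along the pixel's ray), 0 where there is no reading), "camera_matrix" (3x3 intrinsics, pixels), "xyz" and "orientation" of the camera in the world. Camera axes: x right, y up, looking along -z (the intrinsics and any distortion apply to the point x, -y, -z); pixel columns grow to the right and rows downward; lengths in m; the calibration is good to about 2 mm. A picture is of the moment at which its call begins.
- bot.job_done(): hands the job in; it is judged then, once.
The state is a dict: "clock": time; "joint_pos": joint angles; "joint_vel": joint speeds; "tau": joint torques, N m; "eef_pos": TCP position; "tool_rot": TCP orientation; "ft_force": force on the tool from outside, world axes, zero at the start; "ft_torque": the same for the moment, N m; "grip_width": finger opening in m; "grasp_force": force on a finger pad.
Only numpy, scipy, OpenCV 4.12 (cv2) and the standard library are available. Lean on these libraries where they do the work, as an engineer would, in place of code of your own. Each camera call takes 0.05 s, during which the arm holds its last target. There are 200 camera calls.

### The job

Proof-load the orange pull sample on the blue bench pull gauge: pick it up by its moulded grip, drop its steel eye over the gauge's upturned hook, and draw the sample straight out against the spring, level and in line with the gauge, until the red pointer stands at the yellow rider on the scale, without overshooting the rider by more than a centimetre. Pull on the sample only, and finish while still holding it steady at that mark with the gripper: do not let go. Leave the rider where it is set and the other two samples, the capacitor and the circuit breaker where they are.

Things in the scene. Friction and masses are not known exactly. Their poses are not given: they have to be found in the camera images.
- gauge: Bench pull gauge, fixed: blue base 220 x 96 x 12 mm, lying spring barrel (axis 45 mm above the bench), white graduated scale on top; 70 mm high. x runs along the barrel; the hook end is -x, towards the robot, and the pull direction is -x. Origin: on the bench; the base reaches from x = -60 to +160 mm, the barrel's front is at x = -47 mm.
- pull_slide: The gauge's moving part, one piece: 10 mm steel rod with a J-shaped upturned hook of 9 mm round bar in front of the barrel, and the red pointer on the scale. Slides 0 to 70 mm along -x of the gauge; a spring draws it home with 2 N plus 0.2 N per mm pulled out. Axes as the gauge.
- hook (a point): Centre of the hook's upright (vertical 9 mm round bar) at the height where the eye belongs, 45 mm above the bench. Moves with the slide; at home 108 mm in front (-x) of the gauge's origin. The tip is 25 mm above this point, the bend 14 mm below; about 20 mm are clear between the upright and the bar behind it.
- pointer (a point): The red pointer bar on the scale, 69 mm above the bench; moves with the slide (towards -x of the gauge as it is pulled). Axes as the gauge.
- mark (a point): Centre of the yellow rider, a clip 10 mm long on the scale's -y edge, 25 to 50 mm along the pull (-x) from the pointer's home. The pointer stands at the mark when its x in this point's frame (axes as the gauge) is 0. Stiff to move; leave as set.
- sample_orange: The sample to test: orange moulded grip 50 mm long (x), 24 mm high, with a 37 mm long waist 18 mm wide (y) between two end flanges 28 mm wide, and a flat round steel eye at its +x end; 86 mm long in all, 50 to 100 g. Origin: underside of the grip, at its middle; z up. Lies flat on the bench at the start.
- eye_orange (a point): Centre of the orange sample's eye: steel ring 30 mm outside, 18 mm hole, 6 mm thick, lying in the sample's xy plane, 46 mm from the origin along +x and 12 mm above the underside.
- sample_blue: Second sample, same shape, blue grip. Leave alone.
- sample_grey: Third sample, same shape, grey grip. Leave alone.
- capacitor: Dark blue capacitor standing on the bench to the right, 35 mm across and 67 mm high; origin under its centre. Leave alone.
- mcb: Pale circuit breaker standing on the bench to the right, 18 x 68 x 78 mm; origin under its centre. Leave alone.

How it is judged:
By the outcome, as a careful person would: the job done as asked, in the order asked, and still so for the second after the job is handed in, while the arm keeps its last pose, push and grip.
It also fails if it takes over 42 s, if anything falls off the work surface, if the arm or the gripper's body presses on something with over 40 N, if the wrist force passes 120 N, or if a joint passes its speed limit or range.

## Working session

There is one attempt and no reset: what is moved stays moved. The work goes in short steps, Python scripts to look and compute and a tool call to move; the robot and the scene stay as the last step left them, time stands still between calls to the robot, and variables do not carry over. Pictures are saved under pics/ and viewed, at most 10 in all, crops included, and the job is handed in when it is done.

Besides the shell and the picture viewer there is one more tool, called after "Emit:" as name(argument=value, ...), one argument or row to a line, values as JSON. drive_tool: Moves the arm, as the interface text tells. Shifts and turns lie within -1 to 1; 1 stands for 250 mm of shift or 0.5 rad of turn. Its arguments: {"type":"object","properties":{"slide":{"type":"array","items":{"type":"array","items":{"type":"number"}}},"rotation":{"type":"array","items":{"type":"array","items":{"type":"number"}}},"gripper":{"type":"number"}},"required":["slide","rotation"]}

```bash
mkdir -p pics
cat > h.py <<'E'
import numpy as np,cv2
from workcell import bot
from scipy.spatial.transform import Rotation as R
def cam(n):
    c=bot.camera(n); np.savez(''+n+'.npz',**{k:np.array(c[k]) for k in c}); return c
def load(n): return dict(np.load(''+n+'.npz'))
def cloud(c):
    K=c['camera_matrix'];z=c['z_map'];h,w=z.shape
    u,v=np.meshgrid(np.arange(w),np.arange(h))
    p=np.stack([(u-K[0,2])/K[0,0]*z,-(v-K[1,2])/K[1,1]*z,-z],-1)
    return p@R.from_quat(c['orientation']).as_matrix().T+c['xyz']
def save(n,img,s=1): cv2.imwrite('pics/'+n,cv2.resize(img[...,::-1],None,fx=s,fy=s,interpolation=cv2.INTER_CUBIC))
E
python3 - <<'E'
from h import *
for n in('top','side'):
    c=cam(n);save(n+'0.png',c['image'],1.5)
    print(n,c['xyz'],c['orientation'],c['camera_matrix'])
print(bot.get_obs())
E
```

```text
top [0.44226766 0.11844888 1.05567822] [-0.05069158  0.04599385  0.71340777 -0.69739823] [[411.64770461   0.         258.42939468]
 [  0.         411.64770461 194.84504034]
 [  0.           0.           1.        ]]
side [ 0.27169571 -0.5283916   0.55864542] [ 0.46581675 -0.11111154 -0.19981056  0.85483608] [[395.21482887   0.         253.55776737]
 [  0.         395.21482887 193.16745101]
 [  0.           0.           1.        ]]
{'clock': 0.1, 'joint_pos': array([-1.34496536e+00,  2.41359558e-01,  3.86497868e-03,  1.33520880e+00,
       -1.08935612e-05,  1.57084117e+00]), 'joint_vel': array([ 0.00203987, -0.00032476,  0.00244668, -0.00125799, -0.00037217,
        0.00033517]), 'tau': array([ 6.80981611e-04, -3.73138475e+01,  2.53009254e+01,  1.08694355e-02,
        3.74464832e-05,  7.31598846e-06]), 'eef_pos': array([ 0.11182807, -0.48675273,  0.23049334]), 'tool_rot': array([ 9.93633891e-01,  1.12653369e-01, -1.12872799e-04, -9.46839920e-04]), 'ft_force': array([-0.55076709,  0.25086675, -0.38241895]), 'ft_torque': array([0.04142088, 0.0127211 , 0.00753224]), 'grasp_force': 0.0, 'grip_width': 0.08574944587199097}
```

View pics/top0.png

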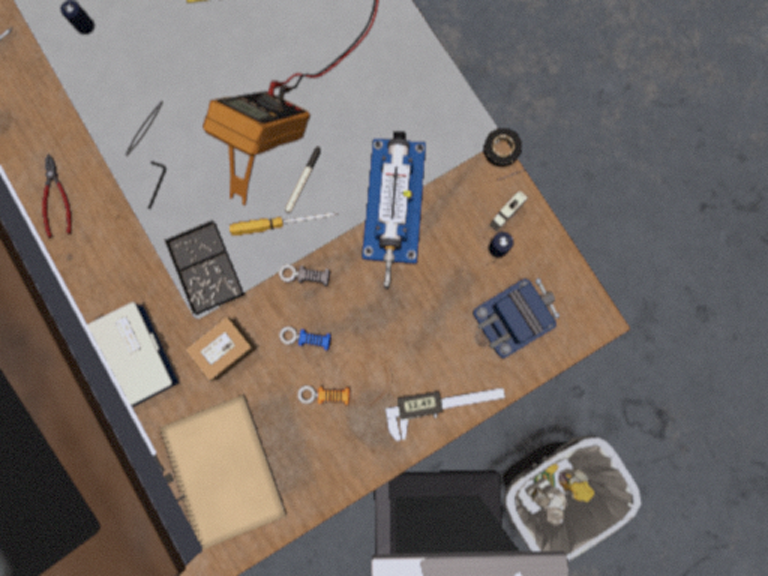

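View pics/side0.png

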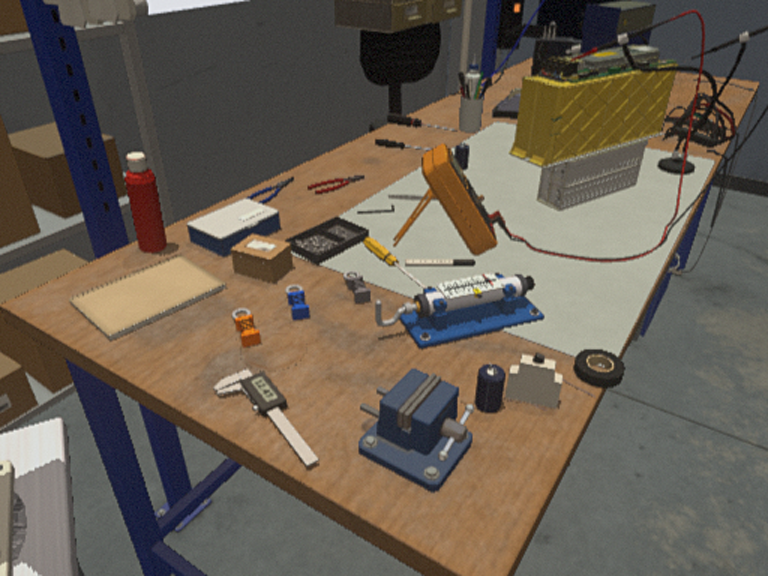

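The top view shows the orange eye at about (308,394) and its grip at (337,396). The hook is at (388,282), and the gauge runs up-right to (400,135). The side view shows the same layout. Next I'll measure these and take enlarged crops.

Run:
```python
from h import *
c=load('top');P=cloud(c);I=c['image'];H=cv2.cvtColor(I,cv2.COLOR_RGB2HSV).astype(int)
def reg(m,x0,x1,y0,y1):
    k=np.zeros_like(m);k[y0:y1,x0:x1]=1;return m&k
def rep(n,m):
    q=P[m];r=cv2.minAreaRect(q[:,:2].astype(np.float32)*1000);print(n,len(q),q.mean(0).round(4),np.median(q[:,2]).round(4),'rect',r)
h,s,v=H[...,0],H[...,1],H[...,2]
z=P[...,2]
rep('bench',reg(z>-9,270,300,215,240))
rep('orange',reg((h>5)&(h<22)&(s>190)&(z>.012),195,240,250,280))
rep('orange-eye',reg((z>.007)&(s<110),195,217,250,280))
rep('blue base',reg((h>100)&(h<120)&(s>150)&(z<.03)&(z>.004),235,290,85,180))
rep('hook',reg((z>.025),250,268,174,195))
rep('yellow',reg((h>22)&(h<35)&(s>150),262,280,115,140))
rep('red',reg(((h<6)|(h>174))&(s>130),245,285,100,170))
a=cv2.resize(I[85:197,235:295,::-1],None,fx=5,fy=5,interpolation=cv2.INTER_CUBIC)
b=cv2.resize(I[245:285,190:245,::-1],None,fx=8,fy=8,interpolation=cv2.INTER_CUBIC)
o=np.zeros((600,760,3),np.uint8);o[:560,:300]=a;o[:320,310:750]=b;cv2.imwrite('pics/crop1.png',o)
```

```text
bench 750 [0.503  0.0592 0.0029] 0.0001 rect ((487.81494140625, 69.44361877441406), (95.78889465332031, 93.42790222167969), 88.62040710449219)
orange 0 [nan nan nan] nan rect ((0.0, 0.0), (0.0, 0.0), 0.0)
orange-eye 76 [0.4195 0.2569 0.0563] 0.0154 rect ((422.91558837890625, 197.91329956054688), (27.69383430480957, 161.21241760253906), 3.9394936561584473)
blue base 1065 [0.7394 0.1091 0.0123] 0.0122 rect ((748.763427734375, 109.142578125), (90.62501525878906, 213.41734313964844), 83.72908020019531)
hook 66 [0.6131 0.1238 0.0446] 0.043 rect ((611.9150390625, 124.12117004394531), (8.805027961730957, 44.81388473510742), 83.66818237304688)
yellow 5 [0.7419 0.0878 0.0686] 0.0684 rect ((742.689453125, 87.64351654052734), (5.873044967651367, 3.9412384033203125), 55.10010528564453)
red 0 [nan nan nan] nan rect ((0.0, 0.0), (0.0, 0.0), 0.0)<stdin>:6: RuntimeWarning: Mean of empty slice.
  ret = um.true_divide(
  return _methods._mean(a, axis=axis, dtype=dtype,
  ret = ret.dtype.type(ret / rcount)
```

View pics/crop1.png

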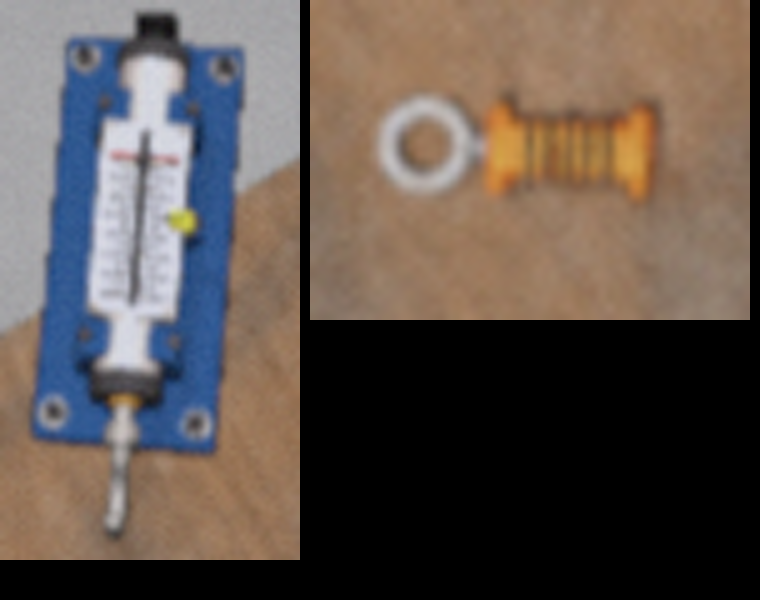

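The crop shows the hook tip at crop pixel (113,527), the red pointer at (145,157), the rider at (182,220), the orange eye centre at (425,145) and the grip centre at (570,150). I'll back-project these.

```bash
cat >> h.py <<'E'
def ray(c,u,v,z):
    K=c['camera_matrix'];d=R.from_quat(c['orientation']).apply([(u-K[0,2])/K[0,0],-(v-K[1,2])/K[1,1],-1]);o=c['xyz']
    return o+d*(z-o[2])/d[2]
def move(p,yaw,q=None,pos=None):
    "slide/turn numbers to TCP p with tool down, tool x at yaw (deg)"
    o=bot.get_obs();q=o['tool_rot'] if q is None else q;pos=o['eef_pos'] if pos is None else pos
    r=R.from_quat(q);t=R.from_euler('z',yaw,degrees=True)*R.from_quat([1,0,0,0])
    s=r.inv().apply(np.array(p)-pos)/.25;w=(r.inv()*t).as_rotvec()/.5
    print('slide',s.round(3),'turn',w.round(3))
E
python3 - <<'E'
from h import *
c=load('top')
A=lambda x,y,z:ray(c,235+x/5-.4,85+y/5-.4,z)
B=lambda x,y,z:ray(c,190+(x-310)/8-.44,245+y/8-.44,z)
print('tip',A(113,527,.07),'ptr',A(145,157,.069),'rider',A(182,220,.069))
for n,q in dict(a=(67,38),b=(243,47),c=(33,437),d=(214,451)).items(): print(n,A(*q,.012))
e=B(425,145,.012);f1=B(497,150,.018);f2=B(640,152,.018);print('eye',e,'fl',f1,f2)
for z in(0,):
  d=e-f2;print('yaw',np.degrees(np.arctan2(d[1],d[0])))
g=(f1+f2)/2;move([g[0],g[1],.15],-90)
s=load('side');P=cloud(s);I=s['image'];H=cv2.cvtColor(I,cv2.COLOR_RGB2HSV).astype(int)
m=(H[...,0]>5)&(H[...,0]<20)&(H[...,1]>180)&(P[...,2]<.04)&(P[...,2]>.003);m[:,:150]=0;m[:,180:]=0
q=P[m];print(len(q),q.min(0),q.max(0),q[q[:,2]>.021].mean(0))
a=I[195:220,245:265];m=(P[...,2]>.05);m[:195]=0;m[225:]=0;m[:,:245]=0;m[:,262:]=0;print('hook side',P[m].mean(0),P[m].max(0),m.sum())
E
```

```text
tip [0.58997227 0.12621689 0.07      ] ptr [0.77561704 0.10628634 0.069     ] rider [0.74285606 0.08875819 0.069     ]
a [0.86129458 0.14536192 0.012     ]
b [0.85394618 0.05227686 0.012     ]
c [0.64656946 0.16692417 0.012     ]
d [0.63702173 0.07379743 0.012     ]
eye [0.417714   0.26408843 0.012     ] fl [0.41582724 0.24082884 0.018     ] [0.41423782 0.19631466 0.018     ]
yaw 87.06382039659512
slide [ 1.814 -2.478  0.327] turn [-3.000e-03  3.000e-03  3.593e+00]
216 [0.40066364 0.18837651 0.00333052] [0.43004219 0.24280544 0.02752353] [0.41478194 0.21242248 0.02417336]
hook side [0.59233125 0.12236158 0.06147946] [0.59646728 0.12690523 0.07065675] 34
```

Emit:
drive_tool(
  slide=[
    [0.08,-0.11,0.01],
    [0.18,-0.24,0.02],
    [0.28,-0.38,0.04],
    [0.38,-0.52,0.05],
    [0.48,-0.66,0.06],
    [0.58,-0.79,0.08],
    [0.66,-0.9,0.09],
    [0.7,-0.95,0.1],
  ],
  rotation=[
    [0,0,0.1],
    [0,0,0.24],
    [0,0,0.38],
    [0,0,0.52],
    [0,0,0.66],
    [0,0,0.8],
    [0,0,0.92],
    [0,0,1.0],
  ],
  gripper=1,
)

```text
clock: 1.1
eef_pos: [0.2293, -0.2149, 0.2059]
tool_rot: [0.991, -0.136, -0.0, -0.0]
ft_force: [-0.1, -0.1, -0.5]
grip_width: 0.0853
grasp_force: 0.0
```

```bash
python3 -c "
from h import *
print(bot.get_obs()['joint_pos']);move([.415,.218,.15],-93)"
```

```text
[-7.53203601e-01 -1.18046731e-01 -4.49325518e-01  1.24037979e+00
  1.81845681e-04  2.66202809e+00]
slide [ 0.247 -1.868  0.225] turn [-0.000e+00  2.000e-03  2.699e+00]
```

Emit:
drive_tool(
  slide=[
    [0.01,-0.11,0.01],
    [0.03,-0.24,0.02],
    [0.05,-0.38,0.04],
    [0.07,-0.52,0.05],
    [0.08,-0.66,0.06],
    [0.1,-0.79,0.08],
    [0.12,-0.9,0.09],
    [0.12,-0.95,0.1],
  ],
  rotation=[
    [0,0,-0.1],
    [0,0,-0.24],
    [0,0,-0.38],
    [0,0,-0.52],
    [0,0,-0.66],
    [0,0,-0.8],
    [0,0,-0.92],
    [0,0,-1.0],
  ],
)

```text
clock: 2.1
eef_pos: [0.3228, 0.0051, 0.181]
tool_rot: [0.993, 0.114, -0.0, -0.0]
ft_force: [0.2, -0.3, 0.5]
grip_width: 0.0851
grasp_force: 0.0
```

```bash
python3 -c "
from h import *
print(bot.get_obs()['joint_pos']);move([.415,.218,.15],-93)"
```

```text
[ 1.55637879e-02 -8.13378864e-02 -4.85288764e-01  1.16724922e+00
  1.54254942e-04  2.92776815e+00]
slide [ 0.553 -0.745  0.124] turn [0.000e+00 1.000e-03 3.705e+00]
```

Emit:
drive_tool(
  slide=[
    [0.06,-0.08,0],
    [0.14,-0.18,0],
    [0.21,-0.28,0],
    [0.29,-0.39,0],
    [0.36,-0.49,0],
    [0.44,-0.6,0],
    [0.51,-0.7,0],
    [0.55,-0.745,0],
  ],
  rotation=[
    [0,0,-0.1],
    [0,0,-0.24],
    [0,0,-0.38],
    [0,0,-0.52],
    [0,0,-0.66],
    [0,0,-0.8],
    [0,0,-0.92],
    [0,0,-1.0],
  ],
)

```text
clock: 3.1
eef_pos: [0.4149, 0.2172, 0.1808]
tool_rot: [0.934, 0.356, -0.0, 0.0]
ft_force: [0.7, -0.3, -0.0]
grip_width: 0.085
grasp_force: 0.0
```

Emit:
drive_tool(
  slide=[
    [0,0,0],
    [0,0,0],
    [0,0,0],
    [0,0,0],
    [0,0,0],
    [0,0,0],
    [0,0,0],
    [0,0,0],
  ],
  rotation=[
    [0,0,-0.1],
    [0,0,-0.24],
    [0,0,-0.38],
    [0,0,-0.52],
    [0,0,-0.66],
    [0,0,-0.8],
    [0,0,-0.92],
    [0,0,-1.0],
  ],
)

```text
clock: 4.1
eef_pos: [0.4145, 0.2154, 0.1811]
tool_rot: [0.818, 0.576, -0.001, 0.0]
ft_force: [0.2, -0.5, -0.8]
grip_width: 0.0853
grasp_force: 0.0
```

Emit:
drive_tool(
  slide=[
    [0,0,0],
    [0,0,0],
    [0,0,0],
    [0,0,0],
    [0,0,0],
    [0,0,0],
    [0,0,0],
    [0,0,0],
  ],
  rotation=[
    [0,0,-0.1],
    [0,0,-0.24],
    [0,0,-0.38],
    [0,0,-0.52],
    [0,0,-0.66],
    [0,0,-0.8],
    [0,0,-0.92],
    [0,0,-1.0],
  ],
)

```text
clock: 5.1
eef_pos: [0.4145, 0.2154, 0.1811]
tool_rot: [0.65, 0.76, -0.001, -0.0]
ft_force: [0.3, -1.0, -1.0]
grip_width: 0.0854
grasp_force: 0.0
```

Emit:
drive_tool(
  slide=[
    [0,0,0],
    [0,0,0],
    [0,0,0],
    [0,0,0],
    [0,0,0],
    [0,0,0],
    [0,0,0],
    [0,0,0],
  ],
  rotation=[
    [0,0,-0.1],
    [0,0,-0.24],
    [0,0,-0.38],
    [0,0,-0.52],
    [0,0,-0.66],
    [0,0,-0.8],
    [0,0,-0.92],
    [0,0,-1.0],
  ],
)

```text
clock: 6.1
eef_pos: [0.4145, 0.2154, 0.1811]
tool_rot: [0.442, 0.897, -0.001, -0.0]
ft_force: [-0.5, -0.0, 0.3]
grip_width: 0.0851
grasp_force: 0.0
```

Emit:
drive_tool(
  slide=[
    [0,0,0],
    [0,0,0],
    [0,0,0],
    [0,0,0],
    [0,0,0],
    [0,0,0],
    [0,0,0],
    [0,0,0],
  ],
  rotation=[
    [0,0,-0.1],
    [0,0,-0.24],
    [0,0,-0.38],
    [0,0,-0.52],
    [0,0,-0.66],
    [0,0,-0.8],
    [0,0,-0.92],
    [0,0,-1.0],
  ],
)

```text
clock: 7.1
eef_pos: [0.4145, 0.2154, 0.1811]
tool_rot: [0.206, 0.979, -0.0, -0.0]
ft_force: [0.9, 0.5, -0.0]
grip_width: 0.0855
grasp_force: 0.0
```

Emit:
drive_tool(
  slide=[
    [0,0,0],
    [0,0,0],
    [0,0,0],
    [0,0,0],
    [0,0,0],
    [0,0,0],
    [0,0,0],
    [0,0,0],
  ],
  rotation=[
    [0,0,-0.1],
    [0,0,-0.24],
    [0,0,-0.38],
    [0,0,-0.52],
    [0,0,-0.66],
    [0,0,-0.8],
    [0,0,-0.92],
    [0,0,-1.0],
  ],
)

```text
clock: 8.1
eef_pos: [0.4145, 0.2154, 0.1811]
tool_rot: [-0.043, 0.999, -0.0, -0.0]
ft_force: [-0.1, -0.3, 0.3]
grip_width: 0.085
grasp_force: 0.0
```

Emit:
drive_tool(
  slide=[
    [0,0,0],
    [0,0,0],
    [0,0,0],
    [0,0,0],
    [0,0,0],
    [0,0,0],
    [0,0,0],
    [0,0,0],
  ],
  rotation=[
    [0,0,-0.1],
    [0,0,-0.24],
    [0,0,-0.38],
    [0,0,-0.52],
    [0,0,-0.66],
    [0,0,-0.8],
    [0,0,-0.92],
    [0,0,-1.0],
  ],
)

```text
clock: 9.1
eef_pos: [0.4145, 0.2154, 0.1811]
tool_rot: [-0.288, 0.958, -0.0, -0.001]
ft_force: [0.4, 0.7, 0.0]
grip_width: 0.0854
grasp_force: 0.0
```

```bash
python3 -c "
from h import *
print(bot.get_obs()['joint_pos']);move([.415,.218,.15],-93)
c=cam('wrist');save('wrist1.png',c['image'],1.5)"
```

```text
[ 4.79391309e-01  2.06268159e-01 -1.73230096e-01  1.19238543e+00
 -2.85934551e-04 -1.05749690e-01]
slide [-0.008  0.008  0.124] turn [ 1.000e-03 -2.000e-03 -1.867e+00]
```

View pics/wrist1.png

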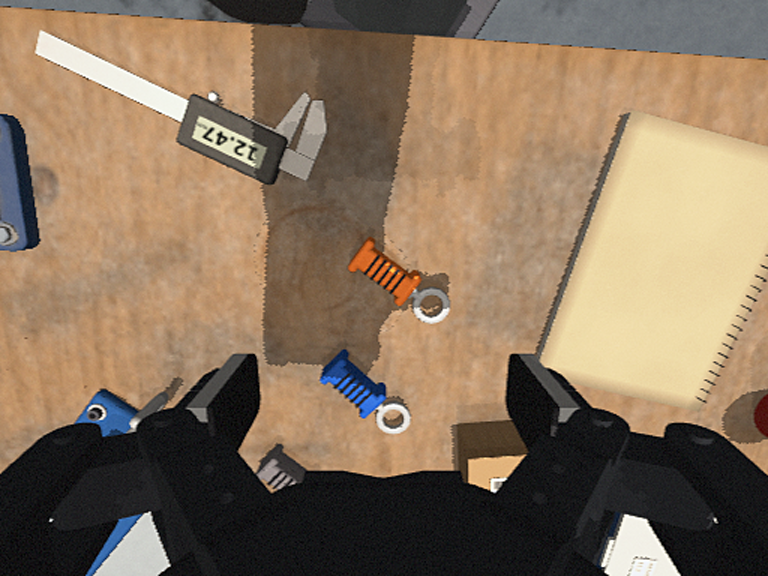

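In the wrist view the orange eye is at (431,304), with flanges at about (364,256) and (410,289). The blue sample is clear of the finger path.

```bash
python3 -c "
from h import *
c=load('wrist');f=lambda x,y,z:ray(c,x/1.5-.2,y/1.5-.2,z)
e=f(431,304,.012);P=cloud(c);I=c['image'];H=cv2.cvtColor(I,cv2.COLOR_RGB2HSV).astype(int)
m=(H[...,0]>4)&(H[...,0]<16)&(H[...,1]>200);m[:150]=0;m[205:]=0;m[:,:225]=0;m[:,285:]=0
v,u=np.nonzero(m);q=np.array([ray(c,a,b,.018) for a,b in zip(u,v)])
r=cv2.minAreaRect((q[:,:2]*1000).astype(np.float32));print('eye',e,r,m.sum(),P[m].mean(0),P[m].max(0))
d=e[:2]-np.array(r[0])/1000;print(np.degrees(np.arctan2(d[1],d[0])),np.hypot(*d))
move([.415,.218,.10],-93)
"
```

```text
eye [0.41581386 0.26239205 0.012     ] ((413.2963562011719, 216.97796630859375), (51.37798309326172, 29.615114212036133), 86.7768783569336) 671 [0.41221196 0.21573074 0.02271994] [0.4283691  0.24223889 0.32321187]
86.82709071822799 0.045483810103073646
slide [-0.008  0.008  0.324] turn [ 1.000e-03 -2.000e-03 -1.865e+00]
```

Emit:
drive_tool(
  slide=[
    [0,0,0.02],
    [0,0,0.05],
    [0,0,0.09],
    [0,0,0.13],
    [0,0,0.16],
    [0,0,0.19],
    [0,0,0.21],
    [0,0,0.22],
  ],
  rotation=[
    [0,0,-0.1],
    [0,0,-0.24],
    [0,0,-0.38],
    [0,0,-0.52],
    [0,0,-0.66],
    [0,0,-0.8],
    [0,0,-0.92],
    [0,0,-1.0],
  ],
  gripper=0.7,
)

```text
clock: 10.15
eef_pos: [0.4144, 0.2154, 0.1258]
tool_rot: [-0.516, 0.856, -0.0, -0.001]
ft_force: [0.9, -0.1, -0.6]
grip_width: 0.0599
grasp_force: 0.0
```

```bash
python3 -c "
from h import *
move([.414,.2175,.004],-93.2)
"
```

```text
slide [-0.007  0.005  0.487] turn [ 0.002 -0.002 -0.861]
```

Emit:
drive_tool(
  slide=[
    [0,0,0.03],
    [-0.002,0.001,0.08],
    [-0.004,0.002,0.13],
    [-0.005,0.003,0.18],
    [-0.006,0.004,0.22],
    [-0.007,0.005,0.26],
    [-0.007,0.005,0.29],
    [-0.007,0.005,0.31],
  ],
  rotation=[
    [0,0,-0.1],
    [0,0,-0.24],
    [0,0,-0.38],
    [0,0,-0.52],
    [0,0,-0.64],
    [0,0,-0.75],
    [0,0,-0.83],
    [0,0,-0.86],
  ],
)

```text
clock: 11.15
eef_pos: [0.4142, 0.2177, 0.0483]
tool_rot: [-0.687, 0.727, 0.0, -0.001]
ft_force: [-0.4, -0.7, -0.4]
grip_width: 0.0601
grasp_force: 0.0
```

```bash
python3 -c "
from h import *
move([.414,.2175,.004],-93.2);print(bot.get_obs()['joint_pos'])
"
```

```text
slide [0.001 0.001 0.177] turn [ 0.002 -0.001 -0.002]
[ 4.84009371e-01  3.47793314e-01 -3.69404042e-01  8.54687884e-01
 -1.87787497e-04 -1.02975336e+00]
```

Emit:
drive_tool(
  slide=[
    [0,0,0.04],
    [0,0,0.08],
    [0,0,0.12],
    [0,0,0.15],
    [0,0,0.17],
    [0.001,0.001,0.177],
    [0.001,0.001,0.177],
    [0.001,0.001,0.177],
  ],
  rotation=[
    [0,0,0],
    [0,0,0],
    [0,0,0],
    [0,0,0],
    [0,0,0],
    [0,0,0],
    [0,0,0],
    [0,0,0],
  ],
)

```text
clock: 12.15
eef_pos: [0.4146, 0.2182, 0.0048]
tool_rot: [-0.687, 0.727, -0.0, 0.0]
ft_force: [0.2, -0.5, -0.2]
grip_width: 0.0595
grasp_force: 0.0
```

Emit:
drive_tool(
  slide=[
    [0,0,0],
    [0,0,0],
    [0,0,0],
    [0,0,0],
    [0,0,0],
    [0,0,0],
    [0,0,0],
    [0,0,0],
  ],
  rotation=[
    [0,0,0],
    [0,0,0],
    [0,0,0],
    [0,0,0],
    [0,0,0],
    [0,0,0],
    [0,0,0],
    [0,0,0],
  ],
  gripper=0,
)

```text
clock: 13.15
eef_pos: [0.4145, 0.2182, 0.0049]
tool_rot: [-0.687, 0.727, -0.0, 0.0]
ft_force: [-1.1, -0.1, 5.6]
grip_width: 0.0168
grasp_force: 60.2
```

```bash
python3 -c "
from h import *
move([.45,.20,.12],-122)
"
```

```text
slide [ 0.064 -0.146 -0.46 ] turn [-1.000e-03  1.000e-03  1.004e+00]
```

Emit:
drive_tool(
  slide=[
    [0,0,-0.05],
    [0,0,-0.11],
    [0,0,-0.18],
    [0,0,-0.25],
    [0,0,-0.32],
    [0,0,-0.38],
    [0,0,-0.43],
    [0,0,-0.46],
  ],
  rotation=[
    [0,0,0],
    [0,0,0.05],
    [0,0,0.15],
    [0,0,0.3],
    [0,0,0.45],
    [0,0,0.6],
    [0,0,0.73],
    [0,0,0.81],
  ],
)

```text
clock: 14.15
eef_pos: [0.4144, 0.2181, 0.1206]
tool_rot: [-0.526, 0.85, -0.0, 0.0]
ft_force: [-0.3, -0.2, -0.4]
grip_width: 0.0168
grasp_force: 59.6
```

Emit:
drive_tool(
  slide=[
    [0,0,0],
    [0,0,0],
    [0,0,0],
    [0,0,0],
    [0,0,0],
    [0,0,0],
    [0,0,0],
    [0,0,0],
  ],
  rotation=[
    [0,0,0.07],
    [0,0,0.18],
    [0,0,0.3],
    [0,0,0.42],
    [0,0,0.54],
    [0,0,0.66],
    [0,0,0.75],
    [0,0,0.81],
  ],
)

```text
clock: 15.15
eef_pos: [0.4139, 0.2178, 0.1192]
tool_rot: [-0.344, 0.939, -0.0, -0.001]
ft_force: [-0.1, -0.5, -0.2]
grip_width: 0.0168
grasp_force: 59.6
```

```bash
python3 -c "
from h import *
print(bot.get_obs()['joint_pos'],bot.get_obs()['grip_width']);
move([.505,.135,.12],-163);
"
```

```text
[ 4.84485334e-01  2.61680343e-01 -2.74746219e-01  1.03545076e+00
  1.88164470e-05 -2.18293137e-01] 0.016773538536336577
slide [-0.064 -0.488 -0.004] turn [ 0.    -0.002  0.812]
```

Emit:
drive_tool(
  slide=[
    [0,-0.04,0],
    [-0.01,-0.1,0],
    [-0.02,-0.17,0],
    [-0.03,-0.24,0],
    [-0.04,-0.32,0],
    [-0.05,-0.39,0],
    [-0.06,-0.45,0],
    [-0.064,-0.488,0],
  ],
  rotation=[
    [0,0,0.07],
    [0,0,0.18],
    [0,0,0.3],
    [0,0,0.42],
    [0,0,0.54],
    [0,0,0.66],
    [0,0,0.75],
    [0,0,0.81],
  ],
)

```text
clock: 16.15
eef_pos: [0.5062, 0.1347, 0.1195]
tool_rot: [-0.148, 0.989, 0.0, -0.0]
ft_force: [0.6, -0.1, 0.1]
grip_width: 0.0167
grasp_force: 59.6
```

Emit:
drive_tool(
  slide=[
    [0,0,0],
    [0,0,0],
    [0,0,0],
    [0,0,0],
    [0,0,0],
    [0,0,0],
    [0,0,0],
    [0,0,0],
  ],
  rotation=[
    [0,0,0.07],
    [0,0,0.18],
    [0,0,0.3],
    [0,0,0.42],
    [0,0,0.54],
    [0,0,0.66],
    [0,0,0.75],
    [0,0,0.81],
  ],
)

```text
clock: 17.15
eef_pos: [0.505, 0.1359, 0.1196]
tool_rot: [0.053, 0.999, 0.0, -0.0]
ft_force: [-0.7, -0.5, -0.2]
grip_width: 0.0169
grasp_force: 59.6
```

```bash
python3 -c "
from h import *
o=bot.get_obs();print(o['joint_pos'],o['eef_pos'],o['tool_rot']);
cs=[cam(n)['image'] for n in('top','side')]
a=cv2.resize(cs[0][160:235,220:295],(600,600),interpolation=2)
b=cv2.resize(cs[1][150:250,225:325],(600,600),interpolation=2)
cv2.imwrite('pics/pre.png',cv2.resize(np.hstack([a,b])[...,::-1],(800,400),interpolation=cv2.INTER_AREA))
c=cam('wrist');save('wrist2.png',c['image'],1.5)
move([.5467,.1305,.12],174);
"
```

```text
[ 2.62752010e-01  3.61009028e-01 -1.30654230e-01  1.07945939e+00
  1.97922085e-04  3.69484468e-01] [0.50496243 0.13588219 0.11957763] [ 5.33409172e-02  9.98576342e-01  4.33335714e-05 -1.85842675e-04]
slide [-0.167 -0.003 -0.002] turn [ 0.    -0.    -0.001]
```

View pics/pre.png

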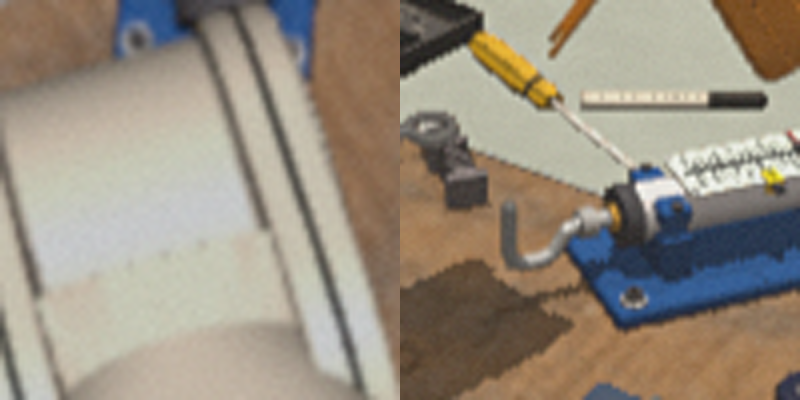

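View pics/wrist2.png

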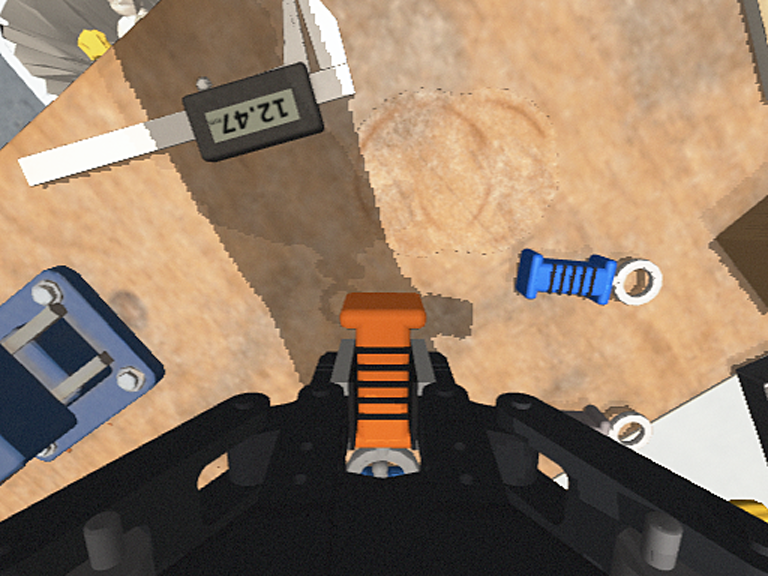

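The sample is held straight and level, its eye centred on the grip axis near wrist pixel (382,460). The side view shows the hook upright at crop (510,235). Next I'll move the eye above the hook.

Emit:
drive_tool(
  slide=[
    [-0.02,0,0.01],
    [-0.04,0,0.02],
    [-0.07,0,0.04],
    [-0.1,0,0.06],
    [-0.13,0,0.08],
    [-0.155,0,0.09],
    [-0.168,-0.002,0.1],
    [-0.168,-0.002,0.1],
  ],
  rotation=[
    [0,0,0],
    [0,0,0],
    [0,0,0],
    [0,0,0],
    [0,0,0],
    [0,0,0],
    [0,0,0],
    [0,0,0],
  ],
)

```text
clock: 18.3
eef_pos: [0.5472, 0.1304, 0.0943]
tool_rot: [0.053, 0.999, -0.0, -0.0]
ft_force: [-0.0, -0.1, -0.8]
grip_width: 0.0167
grasp_force: 59.6
```

```bash
python3 -c "
from h import *
o=bot.get_obs();print(o['eef_pos'],o['tool_rot']);
c=cam('side')
save('pre2.png',c['image'][125:245,185:345],5)
def pj(p):
    q=R.from_quat(c['orientation']).inv().apply(np.array(p)-c['xyz']);K=c['camera_matrix'];u=-q[0]/q[2]*K[0,0]+K[0,2];v=q[1]/q[2]*K[1,1]+K[1,2];return (u-185)*5+2.5,(v-125)*5+2.5
d=np.array([.9945,-.1045,0]);e=o['eef_pos']+.045*d+[0,0,.0071]
print('eye pred',pj(e),'tip pred',pj([.5918,.1262,.070]),'hook mid',pj([.5918,.1262,.045]))
print('per mm x,y,z',[np.subtract(pj(e+v),pj(e)) for v in np.eye(3)*.001])
"
```

```text
[0.54718772 0.13038618 0.09429947] [ 5.29472896e-02  9.98597282e-01 -5.51975452e-05 -2.22136291e-04]
eye pred (np.float64(331.215476036642), np.float64(320.82192216231147)) tip pred (np.float64(330.4231564595675), np.float64(380.25159112336223)) hook mid (np.float64(330.43748248209795), np.float64(426.3247647747123))
per mm x,y,z [array([ 2.06320772, -0.53710902]), array([-1.00980069, -1.09669498]), array([-9.48389419e-05, -1.94772762e+00])]
```

View pics/pre2.png

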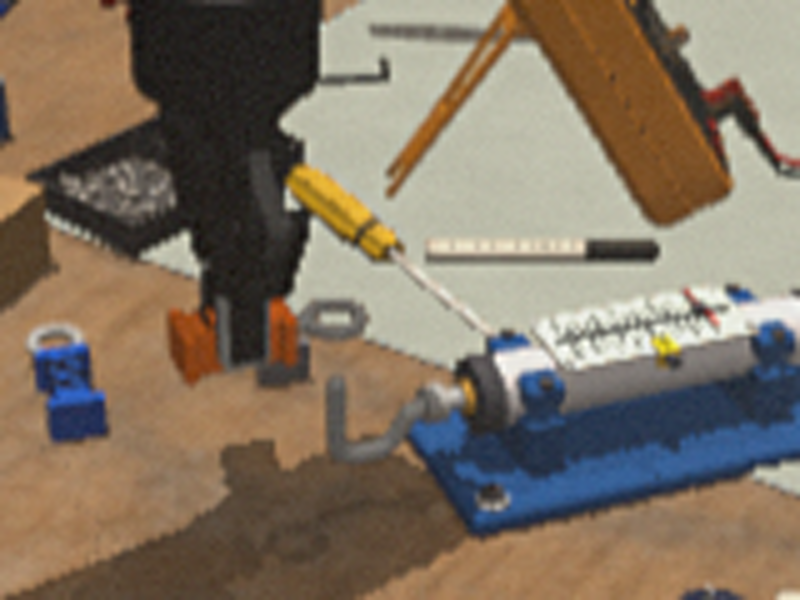

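The held eye ring at (335,319) sits directly above the hook upright, whose top is at (335,378). I'll lower it carefully.

Emit:
drive_tool(
  slide=[
    [0,0,0.03],
    [0,0,0.06],
    [0,0,0.09],
    [0,0,0.11],
    [0,0,0.12],
    [0,0,0.13],
    [0,0,0.138],
    [0,0,0.138],
  ],
  rotation=[
    [0,0,0],
    [0,0,0],
    [0,0,0],
    [0,0,0],
    [0,0,0],
    [0,0,0],
    [0,0,0],
    [0,0,0],
  ],
)

```text
clock: 19.35
eef_pos: [0.5471, 0.1305, 0.06]
tool_rot: [0.053, 0.999, -0.0, -0.0]
ft_force: [-0.9, 0.6, -0.9]
grip_width: 0.0168
grasp_force: 59.6
```

Emit:
drive_tool(
  slide=[
    [0,0,0.015],
    [0,0,0.03],
    [0,0,0.045],
    [0,0,0.06],
    [0,0,0.07],
    [0,0,0.08],
    [0,0,0.088],
    [0,0,0.088],
  ],
  rotation=[
    [0,0,0],
    [0,0,0],
    [0,0,0],
    [0,0,0],
    [0,0,0],
    [0,0,0],
    [0,0,0],
    [0,0,0],
  ],
)

```text
clock: 20.35
eef_pos: [0.5471, 0.1305, 0.0379]
tool_rot: [0.053, 0.999, -0.0, -0.0]
ft_force: [-0.9, -0.5, 0.2]
grip_width: 0.0164
grasp_force: 59.6
```

```bash
python3 -c "
from h import *
o=bot.get_obs();print(o['eef_pos'],o['ft_force'])
c=cam('side')
a=cv2.resize(c['image'][175:225,225:345],(800,333),interpolation=2)
t=cam('top')['image'];b=np.zeros((266,800,3),np.uint8);b[:,:266]=cv2.resize(t[100:150,245:295],(266,266),interpolation=2);b[:,280:546]=cv2.resize(t[160:200,235:275],(266,266),interpolation=2)
cv2.imwrite('pics/hooked.png',np.vstack([a,b])[...,::-1])
"
```

```text
[0.54706918 0.13048133 0.03790091] [-0.92355797 -0.54659739  0.16783382]
```

View pics/hooked.png

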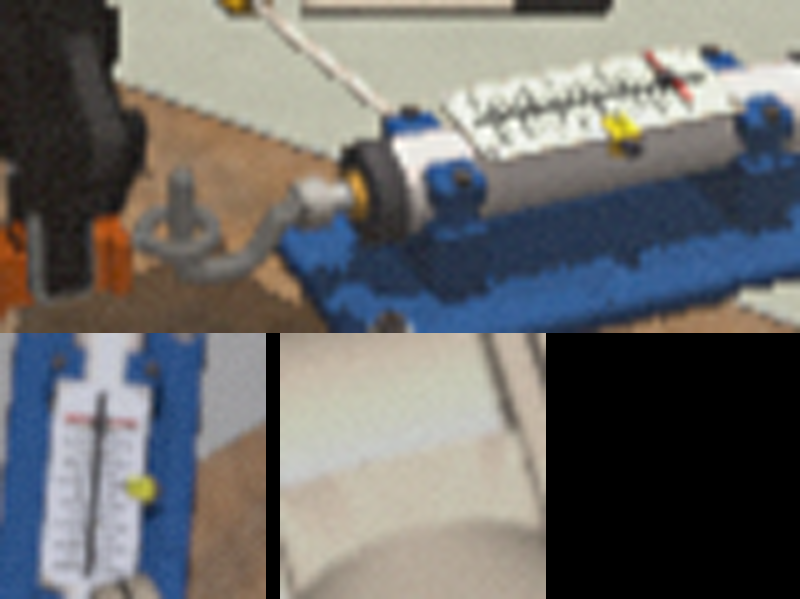

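The eye encircles the hook upright at (180,215). The red pointer is at home at (668,78) and the rider is at (622,133). I'll pull most of the way.

Emit:
drive_tool(
  slide=[
    [0.01,0,0],
    [0.025,0,0],
    [0.04,0,0],
    [0.06,0,0],
    [0.08,0,0],
    [0.1,0,0],
    [0.115,0,0],
    [0.12,0,0],
  ],
  rotation=[
    [0,0,0],
    [0,0,0],
    [0,0,0],
    [0,0,0],
    [0,0,0],
    [0,0,0],
    [0,0,0],
    [0,0,0],
  ],
)

```text
clock: 21.45
eef_pos: [0.5187, 0.1336, 0.0385]
tool_rot: [0.053, 0.999, -0.0, 0.002]
ft_force: [7.7, -1.6, -4.2]
grip_width: 0.0167
grasp_force: 59.1
```

```bash
cat > m.py <<'E'
from h import *
o=bot.get_obs();print(o['eef_pos'],o['ft_force'])
d=np.array([.9945,-.1045,0])
t=cam('top');s=cam('side')
for n,c,(y0,y1,x0,x1) in(('top',t,(100,150,245,295)),('side',s,(175,210,285,345))):
    I=c['image'][y0:y1,x0:x1].astype(float);r,g,b=I[...,0],I[...,1],I[...,2]
    out=[]
    for w in(np.clip(r-np.maximum(g,b)-50,0,None),np.clip(np.minimum(r,g)-b-60,0,None)):
        v,u=np.mgrid[y0:y1,x0:x1];p=ray(c,(w*u).sum()/w.sum(),(w*v).sum()/w.sum(),.069);out.append(p);print(n,(w>0).sum(),p)
    print(n,'pointer-rider along x',(out[0]-out[1])@d)
a=cv2.resize(s['image'][175:225,225:345],(800,333),interpolation=2)
b=np.zeros((266,800,3),np.uint8);b[:,:266]=cv2.resize(t['image'][100:150,245:295],(266,266),interpolation=2)
cv2.imwrite('pics/pull.png',np.vstack([a,b])[...,::-1])
E
python3 m.py
```

```text
[0.5187163  0.13359582 0.03845661] [ 7.68876468 -1.55917163 -4.19180803]
top 0 [nan nan nan]
top 17 [0.74230539 0.08822121 0.069     ]
top pointer-rider along x nan
side 8 [0.75219258 0.10746789 0.069     ]
side 17 [0.74260232 0.08547157 0.069     ]
side pointer-rider along x 0.007238900052992142m.py:9: RuntimeWarning: invalid value encountered in scalar divide
  v,u=np.mgrid[y0:y1,x0:x1];p=ray(c,(w*u).sum()/w.sum(),(w*v).sum()/w.sum(),.069);out.append(p);print(n,(w>0).sum(),p)
```

View pics/pull.png

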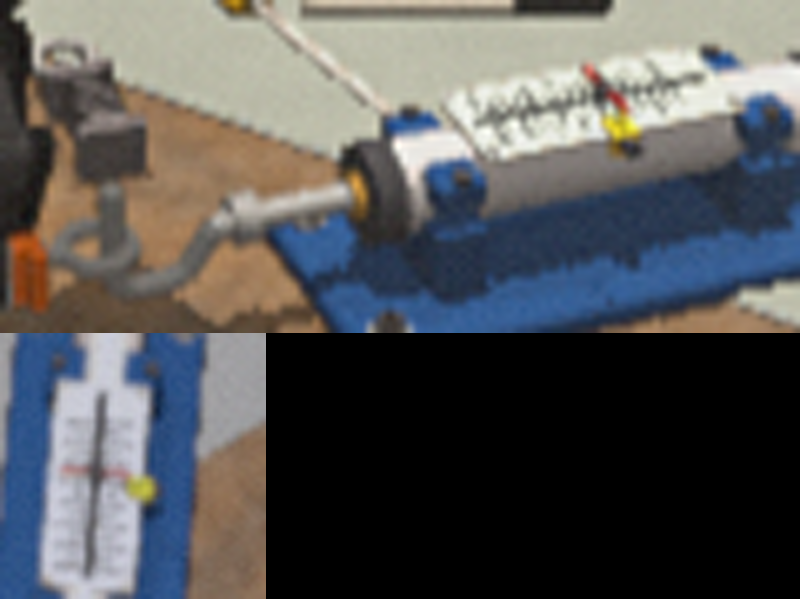

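The pointer is now about 7 mm short of the rider: the red bar is at (605,88) and the rider at (620,130). I'll do a small further pull.

Emit:
drive_tool(
  slide=[
    [0.004,0,0],
    [0.008,0,0],
    [0.012,0,0],
    [0.016,0,0],
    [0.02,0,0],
    [0.024,0,0],
    [0.024,0,0],
    [0.024,0,0],
  ],
  rotation=[
    [0,0,0],
    [0,0,0],
    [0,0,0],
    [0,0,0],
    [0,0,0],
    [0,0,0],
    [0,0,0],
    [0,0,0],
  ],
)

```text
clock: 22.55
eef_pos: [0.5133, 0.1342, 0.0385]
tool_rot: [0.053, 0.999, -0.0, 0.002]
ft_force: [8.0, -0.7, -4.5]
grip_width: 0.0167
grasp_force: 59.0
```

```bash
sed -i 's/np.maximum(g,b)-50/np.maximum(g,b)-25/; s/pics\/pull.png/pics\/pull2.png/; s/175:225,225:345\],(800,333)/180:205,300:335],(466,333)/; s/a=cv2/a=np.zeros((333,800,3),np.uint8);a[:,:466]=cv2/' m.py; sed -i "s/(100,150,245,295)/(115,142,254,280)/" m.py; python3 m.py
```

```text
[0.51330396 0.13421126 0.03845934] [ 8.01560268 -0.66101828 -4.49265456]
top 8 [0.74599235 0.11474774 0.069     ]
top 17 [0.74217923 0.08800826 0.069     ]
top pointer-rider along x 0.0009978727490273273
side 14 [0.74697861 0.10954663 0.069     ]
side 17 [0.74258485 0.08558758 0.069     ]
side pointer-rider along x 0.00186586570263775
```

View pics/pull2.png

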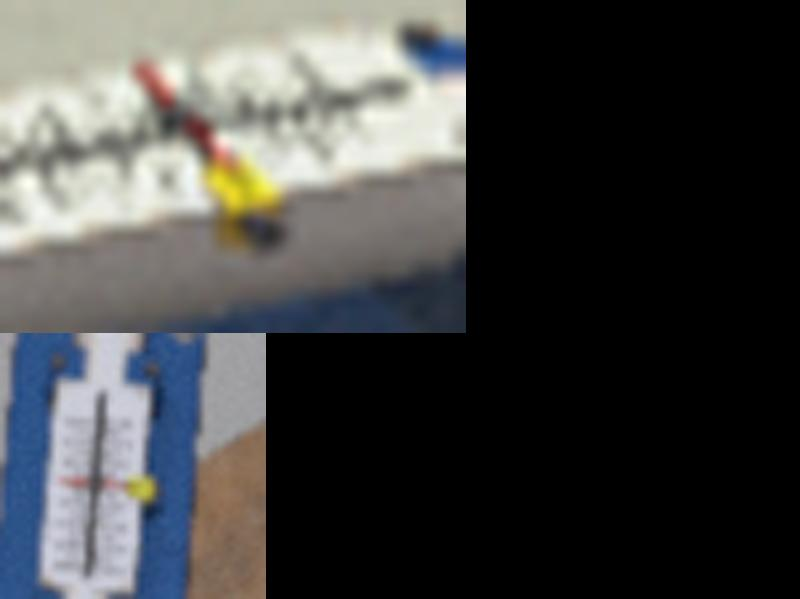

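The pointer bar now points at the rider's near half, about 1.5 mm short. One last nudge.

Emit:
drive_tool(
  slide=[
    [0.002,0,0],
    [0.004,0,0],
    [0.006,0,0],
    [0.006,0,0],
    [0.006,0,0],
    [0.006,0,0],
    [0.006,0,0],
    [0.006,0,0],
  ],
  rotation=[
    [0,0,0],
    [0,0,0],
    [0,0,0],
    [0,0,0],
    [0,0,0],
    [0,0,0],
    [0,0,0],
    [0,0,0],
  ],
)

```text
clock: 23.65
eef_pos: [0.512, 0.1343, 0.0385]
tool_rot: [0.053, 0.999, -0.0, 0.002]
ft_force: [8.2, -0.5, -4.0]
grip_width: 0.0169
grasp_force: 59.0
```

```bash
python3 m.py
```

```text
[0.51204011 0.13434936 0.03846394] [ 8.21814342 -0.46031447 -4.01814179]
top 12 [0.74367544 0.10424014 0.069     ]
top 15 [0.74222358 0.08763883 0.069     ]
top pointer-rider along x -0.00029096763372825856
side 14 [0.74594022 0.11109407 0.069     ]
side 16 [0.74256224 0.08551517 0.069     ]
side pointer-rider along x 0.0006864059582713055
```

Both cameras put the pointer within about 1 mm of the mark, so I'm handing the job in.

```bash
python3 -c "
from workcell import bot
print(bot.job_done())"
```

```text
the job is handed in; nothing more can be done
None
```

The job is handed in at about 24 s: the orange sample is hooked on the gauge and pulled out level until the pointer is within about 1 mm of the yellow rider by both cameras, and the gripper is still holding it.

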